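# Switch on the bench isolator and close its sloping box

### The arm

A 6-joint arm with a two-finger parallel gripper is mounted at the origin on the work surface. World frame = base frame: x ahead of the robot, y to its left, z up, the work surface at z = 0. Lengths are in m, angles in degrees, forces in N, time in s.
With the tool pointing down it reaches from about 0.325 to 0.9 m from the base axis. Payload 6.1 kg.
Tool frame: the origin (TCP) lies at the very end of the fingers, on their centre line; the grasp point (between the pads) lies 19 mm behind it; z points along the fingers, y is the line along which they close (so a half turn about z gives the same grasp; the last joint's range is limited). The gripper opens to 85 mm and grips with 20 to 120 N. Pads are 22 mm wide; open, the fingers measure 114 mm over their backs; the gripper's body (76 mm by 85 mm) begins 54 mm behind the grasp point. The pads swing forward as they close: fully open they stand 13 mm farther back than shut.
Start: joints at [65.655, 12.628, 87.462, -0, 79.91, -7.225], TCP at [0.184, 0.597, 0.231] pointing down, gripper open.
Joint ranges: [-170.65, 170.65], [-52.31, 119.04], [5.05, 147.46], [-71.25, 251.25], [11.57, 151.72], [-153.62, 153.62]. Speed limits (degrees/s): [147.25, 147.25, 172.46, 180, 180, 180].

### API

Orientations are given as [roll, pitch, yaw] about the fixed x, y, z axes, in that order (R = Rz(yaw) Ry(pitch) Rx(roll)).
In Python, from rig import r gives the robot as it stands.
- The arm moves only by the shell command python3 -m jog 'ROWS' [FORCE]. ROWS is JSON, a list of rows, each an object with "gripper": the opening, from 0 (shut) to 1 (fully open); "dp": the shift along the tool's x, y, z in m, a list of three; "rot": the turn, a rotation vector about the tool's x, y, z in rad, a list of three. A call has exactly 10 rows; each row is the pose to reach, as a shift and turn from the pose commanded when the call began, along the tool's axes at that moment; what a row does not reach only later rows make up. A row lasts 1/8 s, in which the tool goes at most 62.5 mm and 10.7 degrees, less where a joint would pass 70% of its speed; a pose out of reach is approached as far as the arm can. A call with a gripper value outside its range is refused whole. The fingers move at their own pace and stop on an object; FORCE is the grip in N (left out, the last holds). Time passes only in rows, so rows that repeat a pose let the fingers close, or fill a call up. It gives the time, the measured TCP pose, the force, the opening and the grip force at its end, in the units of the state.
- r.observe(): the state, without advancing time (a new reading comes with each control period).
- r.read_camera(name): name is "side" or "top"; returns (picture, depth): 384x512x3 uint8, red, green, blue; 384x512 float32, m along the optical axis (not along the pixel's ray), 0 where there is no reading.
- r.calibration(name): a dict with "vfov" (degrees; the focal length in pixels is half the picture's height over the tangent of half this angle, whatever the lens; pixels are square), "cx", "cy" (the principal point, pixels), "rvec" (rotation vector, rad) and "tvec" (3), from world to camera coordinates, as OpenCV has them. Camera axes: x right, y down, z forward; pixel columns grow to the right and rows downward; lengths in m; the calibration is good to about 2 mm. A picture is of the moment at which its call begins. calibration takes no time and is no camera call.
- r.job_done(): hands the job in; it is judged then, once.
The state is a dict: "clock": time; "joint_positions": joint angles; "joint_velocities": joint speeds; "effort": joint torques, N m; "position": TCP position; "tool_rot": TCP orientation; "force": force on the tool from outside, world axes, zero at the start; "torque": the same for the moment, N m; "finger_gap": finger opening in m; "grip_force": force on a finger pad.
Only numpy, scipy, OpenCV 4.12 (cv2) and the standard library are available. Lean on these libraries where they do the work, as an engineer would, in place of code of your own. Each camera call takes 0.05 s, during which the arm holds its last target. There are 200 camera calls.

### The job

In the open switch box on the bench, throw the switch handle fully over to the other side (from the robot's left to its right). Then pick up the loose cover plate by its handle and seat it flat on the box's sloping face, both pins through its holes, and leave it there. Leave the wrench, the tin and the brush pot where they are.

Things in the scene. Friction and masses are not known exactly. Their poses are not given: they have to be found in the camera images.
- box: Open grey switch box on a fixed bracket, 126 x 196 mm across the face, 75 mm deep, 5 mm walls. Its open face slopes 30 degrees from level, looking up and back to the robot. Origin: centre of the open face, in the rim plane, 102 mm above the bench. z: straight out of the face; x: up the slope; y: level, along the 196 mm side, to the robot's left. Two pins stand out of the face (see pin0, pin1)
- pin0 (a point): Tip of the steel pin at box (x, y) = (45, 80) mm. Both pins are 10 mm thick, stand 16 mm out of the rim plane along the box's z and taper over the last 7 mm to 4 mm at the tip. Each stands on a solid post, 26 mm square, that fills that corner of the box up to the rim
- pin1 (a point): Tip of the other, equal pin, at box (x, y) = (-45, -80) mm
- switch_base (a point): Centre of the top of the black switch base (56 mm along the box's x, 70 mm along y), 56 mm below the rim at box (0, 0, -56) mm. Beside it small brass studs reach up to 62 mm below the rim. Above these and between the posts (|x| < 30 mm, |y| < 90 mm) the inside holds only the switch handle
- switch (a joint): Angle of the switch handle in the box, rad: 0 leaning 0.5 rad to the box's +y side (off), 1.0 leaning 0.5 rad to its -y side (on, at the stop). It turns about an axis along the box's x at box (y, z) = (0, -64) mm, has a steady friction of about 2 N at the tip and stays where it is left
- switch_tip (a point): Middle of the switch's black crossbar grip (56 mm along the box's x, 16 x 16 mm thick), 44 mm from the switch's axis. Under it is a steel stem 14 x 10 mm. The crossbar stays at least 10 mm below the rim
- cover: Loose grey cover plate, 130 (x) x 200 (y) x 5 mm, about 0.25 kg, lying flat on the bench, handle up. Origin: centre of its underside; z to the handle side. Two 15 mm through holes at (x, y) = (45, 80) and (-45, -80) mm fit the box's pins; half a turn about z fits as well. Seated, its origin and axes coincide with the box's
- cover_handle (a point): Centre of the cover's black bridge handle, 27 mm above the underside. The bar runs along the cover's y over its centre: 100 mm long, 22 mm wide (x), from 17 to 37 mm above the underside, on a 16 mm long foot at each end
- wrench: Steel wrench, 170 mm long, lying on the bench between the two (bystander). Origin: centre of its underside
- tin: Low round pale metal tin, 74 mm across, 50 mm high (bystander). Origin: centre of its underside
- brushpot: Dark steel pot, 90 mm across, 85 mm high, with sticks that reach 190 mm high (bystander). Origin: centre of its underside

How it is judged:
By the outcome, as a careful person would: the job done as asked, in the order asked, and still so for the second after the job is handed in, with the robot touching nothing.
It also fails if it takes over 51 s, if anything falls off the work surface, if the arm or the gripper's body presses on something with over 40 N, if the wrist force passes 120 N, or if a joint passes its speed limit or range.

## Working session

There is one attempt and no reset: what is moved stays moved. The work goes in short steps, Python scripts to look and compute and a shell command to move; the robot and the scene stay as the last step left them, time stands still between calls to the robot, and variables do not carry over. Pictures are saved under pics/ and viewed, at most 10 in all, crops included, and the job is handed in when it is done.

```bash
ls; mkdir -p pics; cat > h.py <<'E'
import numpy as np, cv2
from rig import r
from scipy.spatial.transform import Rotation as R
def cal(n):
    c=r.calibration(n); f=192/np.tan(np.radians(c['vfov']/2))
    K=np.array([[f,0,c['cx']],[0,f,c['cy']],[0,0,1]]); Rm=cv2.Rodrigues(np.array(c['rvec'],float))[0]
    return K,Rm,np.array(c['tvec'],float).ravel()
def cloud(n,d):
    K,Rm,t=cal(n); v,u=np.mgrid[:384,:512]
    p=np.stack([(u-K[0,2])/K[0,0]*d,(v-K[1,2])/K[1,1]*d,d],-1)
    return (p-t)@Rm
def ray(n,u,v):
    K,Rm,t=cal(n); d=np.array([(u-K[0,2])/K[0,0],(v-K[1,2])/K[1,1],1])@Rm
    return -Rm.T@t,d
def onz(n,u,v,z):
    o,d=ray(n,u,v); return o+d*(z-o[2])/d[2]
def proj(n,P):
    K,Rm,t=cal(n); p=(np.atleast_2d(P)@Rm.T+t)@K.T; return p[:,:2]/p[:,2:]
E
python3 - <<'E'
from h import *
for n in('side','top'):
    im,d=r.read_camera(n); np.savez('pics/%s0.npz'%n,im=im,d=d)
    cv2.imwrite('pics/%s0.png'%n,cv2.resize(im[:,:,::-1],(800,600)))
    print(n,ray(n,256,192), (d>0).mean())
print(r.observe())
E
```

```text
pics
side (array([ 0.12313312, -0.55760994,  0.77440314]), array([ 0.47599192,  0.5448682 , -0.69032701])) 0.9962514241536459
top (array([ 0.50137374, -0.02863905,  0.89261584]), array([ 0.11545614, -0.00726621, -0.99358922])) 0.9959716796875
{'clock': 0.1, 'joint_positions': array([ 6.56549837e+01,  1.26725083e+01,  8.75195707e+01,  1.89444175e-05,
        7.99099770e+01, -7.22565107e+00]), 'joint_velocities': array([-0.02916853, -0.03715496, -0.02324709, -0.04734933, -0.04476588,
        0.01572743]), 'effort': array([ 1.19973378e-03, -4.98242891e+01, -3.90552092e+01, -2.98831328e-04,
        5.56449100e-03, -1.36912161e-05]), 'position': array([0.18376015, 0.59680291, 0.230286  ]), 'tool_rot': array([-1.79898757e+02, -1.28548376e-02,  1.62880620e+02]), 'force': array([ 0.30167378, -0.22157484, -0.02945487]), 'torque': array([-0.00189959,  0.04237648, -0.02435658]), 'grip_force': 0.0, 'finger_gap': 0.0854990127769255}
```

View pics/top0.png

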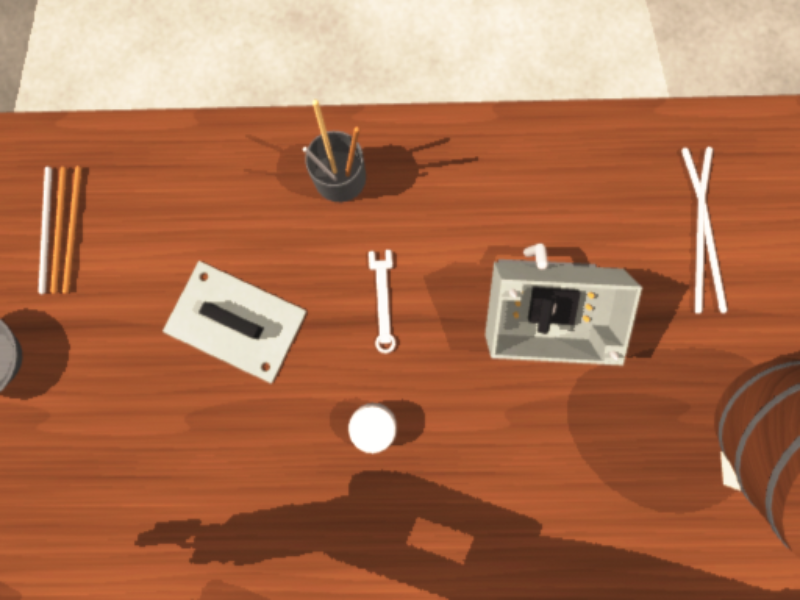

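View pics/side0.png

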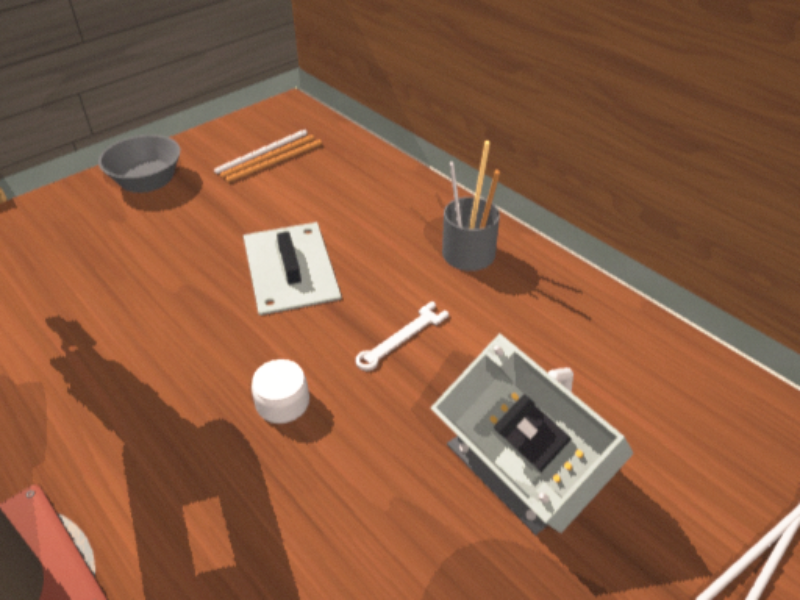

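The top view shows the cover at (234,321), with its handle from (200,306) to (262,335) and holes at (203,276) and (265,367). The box is at about (565,310) and the switch leans left (crossbar about (545,310)), with the pins near (515,295) and (615,353). The wrench, tin and pot stand between or around them. The side view shows the same, with box pins at (500,350) and (545,495).

```bash
python3 - <<'E'
from h import *
D={n:np.load('pics/%s0.npz'%n) for n in('side','top')}
P={n:cloud(n,D[n]['d']) for n in D}
for n in D: # sanity of bench height
    p=P[n].reshape(-1,3); m=(abs(p[:,0]-.5)<.2)&(abs(p[:,1])<.3); print(n,'bench z',np.median(p[m,2]))
def rect(q):
    c,s,a=cv2.minAreaRect(q.astype(np.float32)); return np.array(c),s,a
for n in list(D)+['both']:
    sel=[n] if n!='both' else list(D)
    p=np.concatenate([P[k].reshape(-1,3) for k in sel]); im=np.concatenate([D[k]['im'].reshape(-1,3) for k in sel]).astype(int)
    sat=im.max(1)-im.min(1)
    # cover plate
    m=(p[:,2]<.010)&(p[:,2]>.001)&(sat<60)&(im.min(1)>110)&(p[:,1]>.12)&(p[:,1]<.45)&(p[:,0]>.35)&(p[:,0]<.7)
    print(n,'cover',m.sum(),rect(p[m,:2]),'z',np.median(p[m,2]))
    m=(p[:,2]<.05)&(p[:,2]>.030)&(im.max(1)<70)&(p[:,1]>.12)&(p[:,1]<.45)&(p[:,0]>.35)&(p[:,0]<.7)
    print(n,'handle',m.sum(),rect(p[m,:2]),'z',np.percentile(p[m,2],[10,50,90]))
    # box rim
    m0=(p[:,1]<-.03)&(p[:,1]>-.4)&(p[:,0]>.38)&(p[:,0]<.75)&(p[:,2]>.04)&(p[:,2]<.16)&(sat<60); b=p[m0]
    yaw=0.; c=np.median(b,0); c[2]=.102
    c[:2]=(b[:,:2].min(0)+b[:,:2].max(0))/2
    for i in range(12):
        B=R.from_euler('z',yaw).as_matrix()@R.from_euler('y',-30,degrees=True).as_matrix()
        q=(b-c)@B
        tol=.02 if i<4 else .008 if i<8 else .004
        k=(abs(q[:,2])<tol)&(abs(q[:,0])<.085)&(abs(q[:,1])<.12)
        cc,s,a=rect(q[k,:2]); a=(a+45)%90-45
        # inliers plane offset
        zoff=np.median(q[k&((abs(q[:,0])>.055)|(abs(q[:,1])>.09)),2])
        c=c+B@np.array([cc[0],cc[1],0]); yaw+=np.radians(a)
    k2=k
    A=np.c_[b[k2],np.ones(k2.sum())]; nrm=np.linalg.svd(b[k2]-b[k2].mean(0))[2][2]
    print(n,'box',c,np.degrees(yaw),s,'zoff',zoff,'n',nrm,k.sum())
    for nm,pt in(('pin0',(45,80,16)),('pin1',(-45,-80,16))):
        w=c+B@(np.array(pt)/1e3); print(nm,w,proj('top',w)*800/512,proj('side',w)*800/512)
E
```

```text
side bench z 0.0003016497824490117
top bench z 0.0023626114721129717
side cover 2217 (array([0.5755105 , 0.23800883]), (0.20845116674900055, 0.13075195252895355), 64.1825942993164) z 0.004368318126606662
side handle 190 (array([0.57204199, 0.23317206]), (0.0956721305847168, 0.01952531933784485), 65.12727355957031) z [0.03369599 0.03637226 0.03829178]
side box [ 0.56285383 -0.27548049  0.08830545] -4.249015793204309 (0.1931961476802826, 0.1246519684791565) zoff 0.0003042535822076773 n [ 0.50191153 -0.03799868 -0.86408386] 445
pin0 [ 0.59938746 -0.1978628   0.12466186] [[514.83824999 291.88843885]] [[500.31716857 353.51058   ]]
pin1 [ 0.51036001 -0.35197027  0.07966186] [[615.31031788 353.59982716]] [[545.65167409 500.27180547]]
top cover 3314 (array([0.57525027, 0.23945442]), (0.2007191777229309, 0.1307886838912964), 64.08927917480469) z 0.007113704141323476
top handle 302 (array([0.57560176, 0.2374592 ]), (0.09634537994861603, 0.019568413496017456), 64.06114196777344) z [0.03687267 0.03904626 0.04089383]
top box [ 0.56637283 -0.27049544  0.08878761] -4.208100051182556 (0.195831552147
[... 279 characters left out ...]
44.03760068 495.11972018]]
both cover 5531 (array([0.57510972, 0.23822117]), (0.20861852169036865, 0.13161373138427734), 64.08927917480469) z 0.006080056509837543
both handle 492 (array([0.5736624 , 0.23549403]), (0.1015968769788742, 0.021066412329673767), 63.87017822265625) z [0.0351833  0.03807888 0.04037588]
both box [ 0.56456266 -0.27230535  0.08854195] -4.309460740012584 (0.12734392285346985, 0.19982695579528809) zoff -1.7336573237921152e-05 n [ 0.50018655 -0.04041578 -0.86497398] 932
pin0 [ 0.6014583  -0.19485909  0.12489835] [[512.69305874 290.4616908 ]] [[499.67195933 351.18434403]]
pin1 [ 0.51171227 -0.34854919  0.07989835] [[612.98910169 352.71577576]] [[544.06045963 497.3349818 ]]
```

```bash
cat >> h.py <<'E'
def boxR(yaw): return R.from_euler('z',yaw,degrees=True)*R.from_euler('y',-30,degrees=True)
def toolR(b): # tool y=b x, tool z=-b z, tool x=b y
    M=b.as_matrix(); return R.from_matrix(np.c_[M[:,1],M[:,0],-M[:,2]])
def go(p,Rt):
    s=r.observe(); R0=R.from_euler('xyz',s['tool_rot'],degrees=True)
    print('dp',np.round(R0.inv().apply(np.array(p)-s['position']),4),'rot',np.round((R0.inv()*Rt).as_rotvec(),4),'clk',s['clock'])
E
python3 - <<'E'
from h import *
D={n:np.load('pics/%s0.npz'%n) for n in('side','top')}
def rect(q):
    c,s,a=cv2.minAreaRect(q.astype(np.float32)); return np.array(c),s,a
B=boxR(-4.3).as_matrix(); res=[]
for n,dz in(('side',-.0),('top',-.0022)):
    p=cloud(n,D[n]['d']).reshape(-1,3)+[0,0,dz]; im=D[n]['im'].reshape(-1,3).astype(int); sat=im.max(1)-im.min(1)
    m=(p[:,1]<-.03)&(p[:,1]>-.4)&(p[:,0]>.38)&(p[:,0]<.75)&(p[:,2]>.03)&(p[:,2]<.2)&(sat<60); b=p[m]
    h=b@B[:,2]; hi,e=np.histogram(h,np.arange(h.min(),h.max(),.002))
    print(n,hi[-30:],e[-31:])
    j=np.argmax(hi*(e[:-1]>np.percentile(h,60))); z=np.median(h[abs(h-e[j]-.001)<.003])
    k=abs(h-z)<.003; q=b[k]@B; c,s,a=rect(q[:,:2]); w=B@[c[0],c[1],z]
    print(n,'box',w,s,a,'plane n',np.linalg.svd(b[k]-b[k].mean(0))[2][2]); res.append(w)
    for pt in((45,80,16),(-45,-80,16),(0,21,-25)):
        v=w+B@(np.array(pt)/1e3); print(v,proj(n,v-[0,0,dz])*800/512)
c=np.mean(res,0); print('c',c)
im=[]
for n in D:
    I=D[n]['im'][:,:,::-1]; I=I[160:240,310:415] if n=='top' else I[205:345,270:410]
    im.append(cv2.resize(I,(400,int(400*I.shape[0]/I.shape[1])),interpolation=cv2.INTER_CUBIC))
H=max(i.shape[0] for i in im); im=[np.pad(i,((0,H-i.shape[0]),(0,0),(0,0))) for i in im]
cv2.imwrite('pics/crop1.png',np.hstack(im))
for z in(.12,): go(c+B@[0,.048,z],toolR(boxR(-4.3)))
E
```

```text
side [ 54  62  71  72  65  71  67  72  92  92 107 125 135 141  70  60  58  86
  55  96 390 714 196  19   4  12   9   8  10   9] [-0.24143667 -0.23943667 -0.23743667 -0.23543667 -0.23343667 -0.23143667
 -0.22943667 -0.22743667 -0.22543667 -0.22343667 -0.22143667 -0.21943667
 -0.21743667 -0.21543667 -0.21343667 -0.21143667 -0.20943667 -0.20743667
 -0.20543667 -0.20343667 -0.20143667 -0.19943667 -0.19743667 -0.19543667
 -0.19343667 -0.19143667 -0.18943667 -0.18743667 -0.18543667 -0.18343667
 -0.18143667]
side box [ 0.55524556 -0.27254102  0.10192275] (0.12613853812217712, 0.19728995859622955) 0.17181824147701263 plane n [-0.49943184  0.0369604   0.86556442]
[ 0.59212782 -0.19508839  0.13827916] [[495.52967853 347.65707832]]
[ 0.50240833 -0.348794    0.09327916] [[540.23069494 496.00242483]]
[ 0.56928493 -0.25253737  0.08027212] [[513.59483572 415.85518701]]
top [ 77  69  78  77  83  70  83  75  83  84 110 119 124 126  98 100  77  86
  85  83 270 447 180   3   5   4   6   9   1   7] [-0.24298224 -0.24098224 -0.23898224 -0.23698224 -0.23498224 -0.23298224
 -0.23098224 -0.22898224 -0.22698224 -0.22498224 -0.22298224 -0.22098224
 -0.21898224 -0.21698224 -0.21498224 -0.21298224 -0.21098224 -0.20898224
 -0.20698224 -0.20498224 -0.20298224 -0.20098224 -0.19898224 -0.19698224
 -0.19498224 -0.19298224 -0.19098224 -0.18898224 -0.18698224 -0.18498224
 -0.18298224]
top box [ 0.55615067 -0.27033031  0.10086686] (0.12769939005374908, 0.1968459039926529) 0.11191961914300919 plane n [-0.5003212   0.03566464  0.86510504]
[ 0.59303294 -0.19287768  0.13722326] [[513.73125405 295.08687937]]
[ 0.50331345 -0.34658329  0.09222326] [[615.95666004 358.35558349]]
[ 0.57019004 -0.25032666  0.07921622] [[544.68023711 314.41178421]]
c [ 0.55569812 -0.27143567  0.10139481]
dp [-0.5419 -0.6867  0.0261] rot [-0.4429 -0.3512  1.3145] clk 0.1
```

View pics/crop1.png

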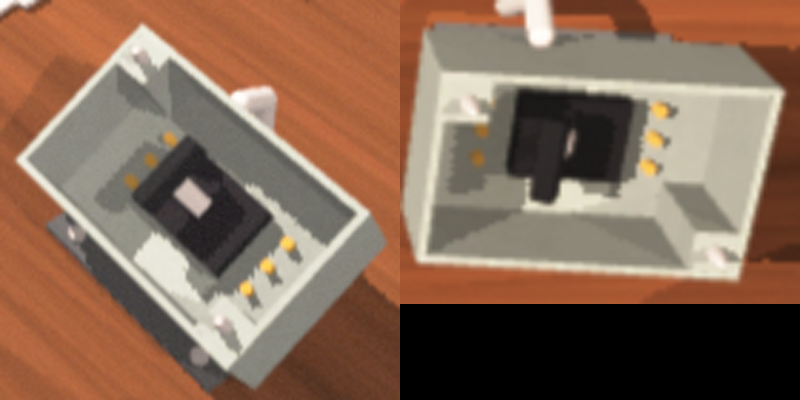

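Box found (centre ≈ 0.556, -0.271, 0.102, yaw ≈ -4.3°), agreeing in both views. The crossbar leans to +y. Moving above the +y side of the switch, fingers shut.

```bash
python3 -m jog '[{"gripper":0,"dp":[-0.04,-0.05,0.0],"rot":[-0.03,-0.03,0.1]},{"gripper":0,"dp":[-0.08,-0.1,0.0],"rot":[-0.08,-0.06,0.25]},{"gripper":0,"dp":[-0.12,-0.15,0.0],"rot":[-0.13,-0.1,0.4]},{"gripper":0,"dp":[-0.16,-0.2,0.0],"rot":[-0.18,-0.14,0.55]},{"gripper":0,"dp":[-0.2,-0.25,0.0],"rot":[-0.23,-0.18,0.7]},{"gripper":0,"dp":[-0.24,-0.3,0.0],"rot":[-0.28,-0.22,0.85]},{"gripper":0,"dp":[-0.28,-0.35,0.0],"rot":[-0.33,-0.26,1.0]},{"gripper":0,"dp":[-0.32,-0.4,0.0],"rot":[-0.38,-0.3,1.15]},{"gripper":0,"dp":[-0.36,-0.45,0.0],"rot":[-0.44,-0.35,1.31]},{"gripper":0,"dp":[-0.39,-0.49,0.0],"rot":[-0.443,-0.351,1.315]}]'
cat > t.py <<'E'
import sys; from h import *
c=np.array([.5557,-.2714,.102]); b=boxR(-4.3); M=b.as_matrix()
q=np.array(eval(sys.argv[1])); go(c+M@q,toolR(b)); s=r.observe()
print('tcp in box',np.round((s['position']-c)@M,4),'F box',np.round(s['force']@M,1),'gap',s['finger_gap'],'grip',s['grip_force'])
E
python3 t.py '[0,.048,.10]'
```

```text
clock: 1.35
position: [0.4102, 0.0195, 0.2307]
tool_rot: [149.9, -0.1, 85.7]
force: [0.9, 0.4, -0.1]
finger_gap: -0.0001
grip_force: 0.0
dp [-0.2312  0.0804  0.0946] rot [ 0.0013 -0.0017 -0.0014] clk 1.35
tcp in box [-0.0802  0.2791  0.1949] F box [ 0.7  0.5 -0.6] gap -0.00011042120162305087 grip 0.0
```

```bash
python3 -m jog '[{"gripper":0,"dp":[-0.05,0.02,0.02]},{"gripper":0,"dp":[-0.1,0.035,0.04]},{"gripper":0,"dp":[-0.15,0.05,0.06]},{"gripper":0,"dp":[-0.2,0.07,0.08]},{"gripper":0,"dp":[-0.231,0.08,0.1]},{"gripper":0,"dp":[-0.231,0.08,0.13]},{"gripper":0,"dp":[-0.231,0.08,0.16]},{"gripper":0,"dp":[-0.231,0.08,0.18]},{"gripper":0,"dp":[-0.231,0.08,0.19]},{"gripper":0,"dp":[-0.231,0.08,0.19]}]'
python3 t.py '[0,.048,-.034]'
```

```text
dp [-0.2314  0.0802  0.2286] rot [ 0.0013 -0.0017 -0.0014] clk 1.35
tcp in box [-0.0802  0.2791  0.1949] F box [ 0.7  0.5 -0.6] gap -0.00011042120162305087 grip 0.0$[0]: bad value
```

```bash
python3 -m jog '[{"gripper":0,"dp":[-0.05,0.02,0.02],"rot":[0,0,0]},{"gripper":0,"dp":[-0.1,0.035,0.04],"rot":[0,0,0]},{"gripper":0,"dp":[-0.15,0.05,0.06],"rot":[0,0,0]},{"gripper":0,"dp":[-0.2,0.07,0.08],"rot":[0,0,0]},{"gripper":0,"dp":[-0.231,0.08,0.1],"rot":[0,0,0]},{"gripper":0,"dp":[-0.231,0.08,0.13],"rot":[0,0,0]},{"gripper":0,"dp":[-0.231,0.08,0.16],"rot":[0,0,0]},{"gripper":0,"dp":[-0.231,0.08,0.18],"rot":[0,0,0]},{"gripper":0,"dp":[-0.231,0.08,0.19],"rot":[0,0,0]},{"gripper":0,"dp":[-0.231,0.08,0.19],"rot":[0,0,0]}]'
python3 t.py '[0,.048,-.034]'
```

```text
clock: 2.6
position: [0.5566, -0.2214, 0.1052]
tool_rot: [150.1, -0.2, 85.7]
force: [0.1, 0.1, -0.3]
finger_gap: -0.0001
grip_force: 0.0
dp [-0.0021  0.001   0.0382] rot [-0.0023 -0.0027 -0.0008] clk 2.6
tcp in box [-0.0009  0.05    0.0042] F box [-0.1  0.1 -0.3] gap -7.247786201443146e-05 grip 0.0
```

```bash
python3 -m jog '[{"gripper":0,"dp":[0,0,0.015],"rot":[0,0,0]},{"gripper":0,"dp":[0,0,0.03],"rot":[0,0,0]},{"gripper":0,"dp":[0,0,0.037],"rot":[0,0,0]},{"gripper":0,"dp":[0,0,0.037],"rot":[0,0,0]},{"gripper":0,"dp":[-0.01,0,0.037],"rot":[0,0,0]},{"gripper":0,"dp":[-0.018,0,0.037],"rot":[0,0,0]},{"gripper":0,"dp":[-0.026,0,0.037],"rot":[0,0,0]},{"gripper":0,"dp":[-0.034,0,0.037],"rot":[0,0,0]},{"gripper":0,"dp":[-0.04,0,0.037],"rot":[0,0,0]},{"gripper":0,"dp":[-0.044,0,0.037],"rot":[0,0,0]}]'
python3 t.py '[0,-.002,-.034]'
```

```text
clock: 3.85
position: [0.572, -0.2675, 0.0738]
tool_rot: [150.0, -0.1, 85.7]
force: [1.5, 2.1, -0.5]
finger_gap: 0.0002
grip_force: 1.3
dp [-0.0071  0.0003  0.0016] rot [-0.0008 -0.0015 -0.0011] clk 3.85
tcp in box [-0.0002  0.0051 -0.0324] F box [ 0.9  2.2 -1.1] gap 0.00015521177102561175 grip 1.2875315663404763
```

```bash
python3 -m jog '[{"gripper":0,"dp":[-0.001,0,0],"rot":[0,0,0]},{"gripper":0,"dp":[-0.002,0,0],"rot":[0,0,0]},{"gripper":0,"dp":[-0.003,0,0],"rot":[0,0,0]},{"gripper":0,"dp":[-0.004,0,0],"rot":[0,0,0]},{"gripper":0,"dp":[-0.005,0,0],"rot":[0,0,0]},{"gripper":0,"dp":[-0.006,0,0],"rot":[0,0,0]},{"gripper":0,"dp":[-0.007,0,0],"rot":[0,0,0]},{"gripper":0,"dp":[-0.007,0,0],"rot":[0,0,0]},{"gripper":0,"dp":[-0.007,0,0],"rot":[0,0,0]},{"gripper":0,"dp":[-0.007,0,0],"rot":[0,0,0]}]'
python3 t.py '[0,-.002,-.034]'
```

```text
clock: 5.1
position: [0.5714, -0.2729, 0.0734]
tool_rot: [150.1, -0.2, 85.8]
force: [2.0, 5.6, -1.4]
finger_gap: 0.0002
grip_force: 2.8
dp [-0.0016  0.0007  0.0014] rot [-0.0017 -0.0036 -0.0007] clk 5.1
tcp in box [-0.0006 -0.0004 -0.0326] F box [ 0.6  5.8 -2. ] gap 0.00020936340671583477 grip 2.79627344571054
```

```bash
python3 -m jog '[{"gripper":0,"dp":[-0.001,0,0],"rot":[0,0,0]},{"gripper":0,"dp":[-0.002,0,0],"rot":[0,0,0]},{"gripper":0,"dp":[-0.003,0,0],"rot":[0,0,0]},{"gripper":0,"dp":[-0.004,0,0],"rot":[0,0,0]},{"gripper":0,"dp":[-0.004,0,0],"rot":[0,0,0]},{"gripper":0,"dp":[-0.004,0,0],"rot":[0,0,0]},{"gripper":0,"dp":[-0.004,0,0],"rot":[0,0,0]},{"gripper":0,"dp":[-0.004,0,0],"rot":[0,0,0]},{"gripper":0,"dp":[-0.004,0,0],"rot":[0,0,0]},{"gripper":0,"dp":[-0.004,0,0],"rot":[0,0,0]}]'
python3 t.py '[0,-.002,-.034]'
```

```text
clock: 6.35
position: [0.5713, -0.2735, 0.0732]
tool_rot: [150.2, -0.5, 86.0]
force: [2.2, 16.4, 4.8]
finger_gap: 0.0005
grip_force: 8.4
dp [-0.0011  0.0008  0.0012] rot [-0.003  -0.0099 -0.0004] clk 6.35
tcp in box [-0.0008 -0.001  -0.0328] F box [ 3.3 16.6  3.7] gap 0.0005327834252409732 grip 8.445155583322048
```

At the stop: 16.6 N with no further motion. Backing off and lifting out.

```bash
python3 -m jog '[{"gripper":0,"dp":[0.006,0,0],"rot":[0,0,0]},{"gripper":0,"dp":[0.014,0,0],"rot":[0,0,0]},{"gripper":0,"dp":[0.016,0,-0.01],"rot":[0,0,0]},{"gripper":0,"dp":[0.018,0,-0.04],"rot":[0,0,0]},{"gripper":0,"dp":[0.018,0,-0.08],"rot":[0,0,0]},{"gripper":0,"dp":[0.02,-0.01,-0.13],"rot":[0,0,0]},{"gripper":0.5,"dp":[0.06,-0.03,-0.17],"rot":[0,0,0]},{"gripper":1,"dp":[0.11,-0.05,-0.17],"rot":[0,0,0]},{"gripper":1,"dp":[0.16,-0.07,-0.17],"rot":[0,0,0]},{"gripper":1,"dp":[0.21,-0.08,-0.17],"rot":[0,0,0]}]' 20
python3 - <<'E'
from h import *
go([.5747,.2375,.13],R.from_euler('xyz',[180,0,64.1],degrees=True))
o=[]
for n in('side','top'):
    im,d=r.read_camera(n); np.savez('pics/%s1.npz'%n,im=im,d=d); I=im[:,:,::-1]
    I=I[160:240,310:415] if n=='top' else I[205:345,270:410]
    I=cv2.resize(I,(400,int(400*I.shape[0]/I.shape[1])),interpolation=cv2.INTER_CUBIC); o.append(np.pad(I,((0,400-I.shape[0]),(0,0),(0,0))))
cv2.imwrite('pics/sw1.png',np.hstack(o))
E
```

```text
clock: 7.6
position: [0.4323, -0.057, 0.1818]
tool_rot: [149.9, -0.1, 85.5]
force: [1.0, -0.1, -0.4]
finger_gap: 0.0724
grip_force: 0.0
dp [0.3046 0.077  0.1047] rot [ 0.5182 -0.099   0.3651] clk 7.6
```

View pics/sw1.png

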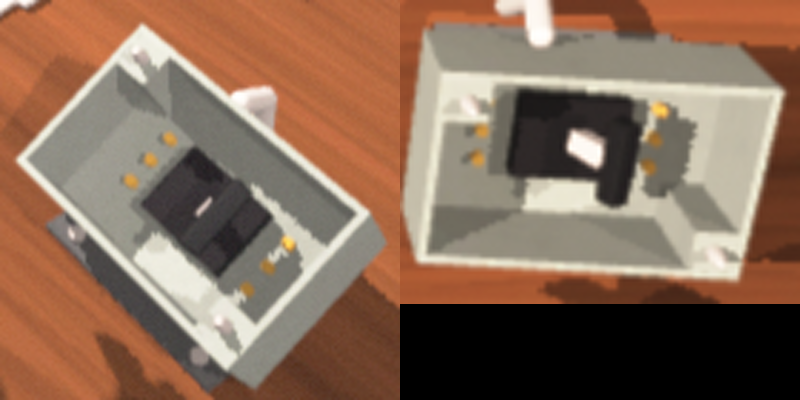

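The switch now leans right: its crossbar is at (615,160) in the right half, mirrored from before. Going above the cover.

```bash
python3 -m jog '[{"gripper":1,"dp":[0.04,0.01,0.01],"rot":[0.07,-0.01,0.05]},{"gripper":1,"dp":[0.09,0.02,0.02],"rot":[0.15,-0.03,0.1]},{"gripper":1,"dp":[0.14,0.04,0.04],"rot":[0.24,-0.05,0.17]},{"gripper":1,"dp":[0.19,0.05,0.06],"rot":[0.34,-0.06,0.24]},{"gripper":1,"dp":[0.24,0.06,0.08],"rot":[0.44,-0.08,0.31]},{"gripper":1,"dp":[0.29,0.07,0.1],"rot":[0.518,-0.099,0.365]},{"gripper":1,"dp":[0.3046,0.077,0.1047],"rot":[0.518,-0.099,0.365]},{"gripper":1,"dp":[0.3046,0.077,0.1047],"rot":[0.518,-0.099,0.365]},{"gripper":1,"dp":[0.3046,0.077,0.1047],"rot":[0.518,-0.099,0.365]},{"gripper":1,"dp":[0.3046,0.077,0.1047],"rot":[0.518,-0.099,0.365]}]'
python3 - <<'E'
from h import *
go([.5747,.2375,.010],R.from_euler('xyz',[180,0,64.1],degrees=True))
o=[]
for n in('side','top'):
    im,d=r.read_camera(n); np.savez('pics/%s2.npz'%n,im=im,d=d)
    p=proj(n,[.5747,.2375,.06])[0]; x,y=int(p[0]),int(p[1]); I=im[max(0,y-60):y+60,max(0,x-60):x+60,::-1]
    o.append(cv2.resize(I,(400,400),interpolation=cv2.INTER_CUBIC))
cv2.imwrite('pics/cov2.png',np.hstack(o))
E
```

```text
clock: 8.95
position: [0.5746, 0.2365, 0.1308]
tool_rot: [-180.0, -0.1, 64.2]
force: [0.4, 0.1, -0.7]
finger_gap: 0.0852
grip_force: 0.0
dp [ 0.0008 -0.0003  0.1208] rot [-0.0008 -0.0009  0.0021] clk 8.95
```

View pics/cov2.png

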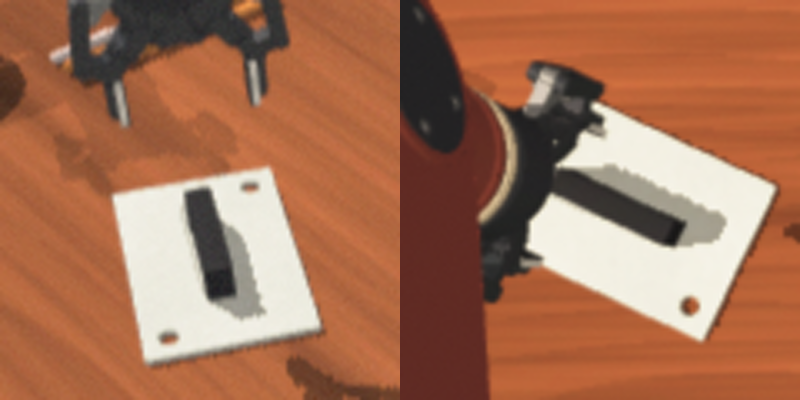

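The gripper straddles the handle, which runs from (195,195) to (222,290) in the left half. Descending and gripping.

```bash
python3 -m jog '[{"gripper":1,"dp":[0,0,0.03],"rot":[0,0,0]},{"gripper":1,"dp":[0,0,0.06],"rot":[0,0,0]},{"gripper":1,"dp":[0,0,0.09],"rot":[0,0,0]},{"gripper":1,"dp":[0,0,0.11],"rot":[0,0,0]},{"gripper":1,"dp":[0,0,0.12],"rot":[0,0,0]},{"gripper":1,"dp":[0,0,0.12],"rot":[0,0,0]},{"gripper":0.1,"dp":[0,0,0.12],"rot":[0,0,0]},{"gripper":0.1,"dp":[0,0,0.12],"rot":[0,0,0]},{"gripper":0.1,"dp":[0,0,0.12],"rot":[0,0,0]},{"gripper":0.1,"dp":[0,0,0.12],"rot":[0,0,0]}]' 70
python3 -m jog '[{"gripper":0.0,"dp":[0,0,0],"rot":[0,0,0]},{"gripper":0.0,"dp":[0,0,0],"rot":[0,0,0]},{"gripper":0,"dp":[0,0,-0.005],"rot":[0,0,0]},{"gripper":0,"dp":[0,0,-0.02],"rot":[0,0,0]},{"gripper":0,"dp":[0,0,-0.05],"rot":[0,0,0]},{"gripper":0,"dp":[0,0,-0.09],"rot":[0,0,0]},{"gripper":0,"dp":[0,0,-0.13],"rot":[0,0,0]},{"gripper":0,"dp":[0,0,-0.17],"rot":[0,0,0]},{"gripper":0,"dp":[0,0,-0.19],"rot":[0,0,0]},{"gripper":0,"dp":[0,0,-0.19],"rot":[0,0,0]}]'
python3 t.py '[0,0,.12]'
```

```text
clock: 10.3
position: [0.5749, 0.2381, 0.0106]
tool_rot: [-179.9, -0.1, 64.3]
force: [0.0, 0.1, -2.6]
finger_gap: 0.0208
grip_force: 69.4
clock: 11.55
position: [0.5755, 0.2379, 0.2016]
tool_rot: [180.0, -0.1, 64.3]
force: [-0.2, -0.6, -3.4]
finger_gap: 0.0209
grip_force: 69.5
dp [-0.4894  0.1472 -0.0054] rot [-0.5165  0.0957 -0.3656] clk 11.55
tcp in box [0.0338 0.5093 0.0954] F box [-1.9 -0.6 -2.9] gap 0.020946058937369633 grip 69.47999596595764
```

```bash
python3 -m jog '[{"gripper":0,"dp":[-0.04,-0.005,-0.005],"rot":[-0.03,0.005,-0.02]},{"gripper":0,"dp":[-0.09,-0.008,-0.01],"rot":[-0.08,0.015,-0.05]},{"gripper":0,"dp":[-0.15,-0.005,-0.015],"rot":[-0.14,0.025,-0.1]},{"gripper":0,"dp":[-0.21,0.005,-0.02],"rot":[-0.2,0.035,-0.14]},{"gripper":0,"dp":[-0.27,0.025,-0.02],"rot":[-0.26,0.05,-0.18]},{"gripper":0,"dp":[-0.32,0.055,-0.02],"rot":[-0.32,0.06,-0.23]},{"gripper":0,"dp":[-0.37,0.085,-0.02],"rot":[-0.39,0.07,-0.27]},{"gripper":0,"dp":[-0.42,0.115,-0.015],"rot":[-0.45,0.083,-0.32]},{"gripper":0,"dp":[-0.465,0.135,-0.01],"rot":[-0.516,0.096,-0.366]},{"gripper":0,"dp":[-0.489,0.147,-0.005],"rot":[-0.516,0.096,-0.366]}]'
python3 -m jog '[{"gripper":0,"dp":[0,0,0],"rot":[0,0,0]},{"gripper":0,"dp":[0,0,0],"rot":[0,0,0]},{"gripper":0,"dp":[0,0,0.01],"rot":[0,0,0]},{"gripper":0,"dp":[0,0,0.02],"rot":[0,0,0]},{"gripper":0,"dp":[0,0,0.03],"rot":[0,0,0]},{"gripper":0,"dp":[0,0,0.04],"rot":[0,0,0]},{"gripper":0,"dp":[0,0,0.05],"rot":[0,0,0]},{"gripper":0,"dp":[0,0,0.055],"rot":[0,0,0]},{"gripper":0,"dp":[0,0,0.055],"rot":[0,0,0]},{"gripper":0,"dp":[0,0,0.055],"rot":[0,0,0]}]'
python3 t.py '[0,0,.06]'
python3 - <<'E'
from h import *
o=[]
for n in('side','top'):
    im,d=r.read_camera(n); np.savez('pics/%s3.npz'%n,im=im,d=d)
    p=proj(n,[.54,-.27,.13])[0]; x,y=int(p[0]),int(p[1]); I=im[max(0,y-80):y+80,max(0,x-80):x+80,::-1]; print(n,x-80,y-80,I.shape)
    o.append(cv2.resize(I,(400,400),interpolation=cv2.INTER_CUBIC))
cv2.imwrite('pics/plate3.png',np.hstack(o))
E
```

```text
clock: 12.8
position: [0.4922, -0.2683, 0.2006]
tool_rot: [150.4, -0.1, 85.5]
force: [-0.3, 0.3, -2.5]
finger_gap: 0.0205
grip_force: 69.6
clock: 14.05
position: [0.5223, -0.269, 0.1571]
tool_rot: [150.2, 0.1, 85.7]
force: [-0.4, -0.6, -3.3]
finger_gap: 0.0206
grip_force: 69.6
dp [0.0001 0.0014 0.0044] rot [-0.0031  0.0008  0.0009] clk 14.05
tcp in box [-0.0014 -0.0001  0.0644] F box [-2.  -0.7 -2.7] gap 0.020644709923169132 grip 69.60220098495483
side 247 183 (160, 160, 3)
top 284 132 (160, 160, 3)
```

View pics/plate3.png

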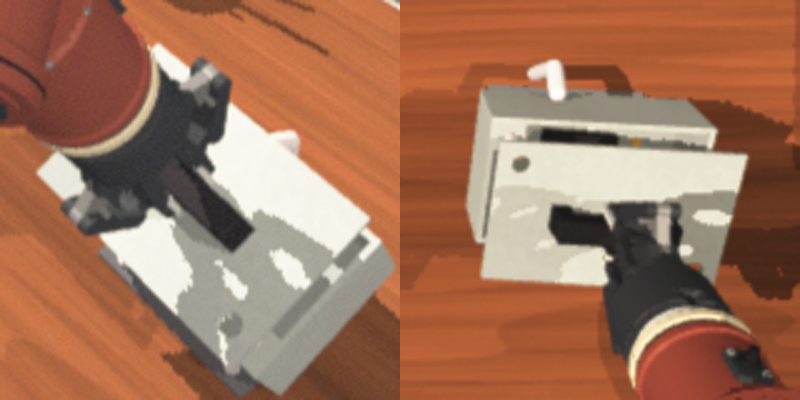

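The picture shows the plate above the box, square to it. Its pin0-side hole is at (521,162) in the right half and its pin1-side hole at (230,322) in the left half. Next I compare plate and box outlines per camera.

```bash
python3 - <<'E'
from h import *
c0=np.array([.5557,-.2714,.102]); B=boxR(-4.3).as_matrix()
def fit(n,k,zr,dz,lim):
    D=np.load('pics/%s%d.npz'%(n,k)); q=(cloud(n,D['d']).reshape(-1,3)+[0,0,dz]-c0)@B; im=D['im'].reshape(-1,3).astype(int); sat=im.max(1)-im.min(1)
    m=(sat<45)&(im.min(1)>90)&(abs(q[:,2]-zr)<.012)&(abs(q[:,0])<.085)&(abs(q[:,1])<.125); h=q[m,2]
    hi,e=np.histogram(h,np.arange(zr-.012,zr+.012,.002)); z=np.median(h[abs(h-e[hi.argmax()]-.001)<.003]); p=q[m][abs(h-z)<.004]
    # plane tilt & rect
    A=np.c_[p[:,:2],np.ones(len(p))]; co=np.linalg.lstsq(A,p[:,2],rcond=None)[0]
    c,s,a=cv2.minAreaRect(p[:,:2].astype(np.float32)); print(n,k,'centre',np.round(c,4),'size',np.round(s,4),'ang',round(a,2),'z',round(z,4),'tilt deg',np.round(np.degrees(co[:2]),2),len(p))
for n,dz in(('side',0),('top',-.0022)):
    fit(n,0,0,dz,0); fit(n,3,.0588,dz,0)
def inb(n,u,v,z,dz):
    o,d=ray(n,u,v); o=(o+[0,0,dz]-c0)@B; d=d@B; return np.round(o+d*(z-o[2])/d[2],4)
print('hole0 top',inb('top',332.4,196.8,.0588,-.0022),'pin0 top mid',inb('top',328.4,187,.008,-.0022))
print('hole1 side',inb('side',339,311.8,.0588,0),'pin1 side mid',inb('side',270+221/2.857,205+321/2.857,.008,0))
E
```

```text
side 0 centre [-0.0003 -0.0012] size [0.1261 0.1976] ang 0.32 z 0.0002 tilt deg [0.05 0.01] 1378
side 3 centre [-0.0015 -0.0005] size [0.1301 0.2017] ang 0.02 z 0.0592 tilt deg [-0.12 -0.13] 4974
top 0 centre [-0.      0.0013] size [0.1273 0.1969] ang 0.11 z -0.0012 tilt deg [0.1  0.12] 915
top 3 centre [-0.0011  0.0012] size [0.1308 0.201 ] ang 0.03 z 0.058 tilt deg [-0.18 -0.01] 3826
hole0 top [0.0455 0.0812 0.0588] pin0 top mid [0.0463 0.081  0.008 ]
hole1 side [-0.045  -0.0803  0.0588] pin1 side mid [-0.0436 -0.0806  0.008 ]
```

Both cameras agree: the plate is ~1.2 mm low in x and otherwise aligned. Lowering to just above the pins.

```bash
python3 -m jog '[{"gripper":0,"dp":[0,0.0012,0.005],"rot":[0,0,0]},{"gripper":0,"dp":[0,0.0012,0.01],"rot":[0,0,0]},{"gripper":0,"dp":[0,0.0012,0.015],"rot":[0,0,0]},{"gripper":0,"dp":[0,0.0012,0.02],"rot":[0,0,0]},{"gripper":0,"dp":[0,0.0012,0.025],"rot":[0,0,0]},{"gripper":0,"dp":[0,0.0012,0.03],"rot":[0,0,0]},{"gripper":0,"dp":[0,0.0012,0.033],"rot":[0,0,0]},{"gripper":0,"dp":[0,0.0012,0.034],"rot":[0,0,0]},{"gripper":0,"dp":[0,0.0012,0.034],"rot":[0,0,0]},{"gripper":0,"dp":[0,0.0012,0.034],"rot":[0,0,0]}]'
python3 t.py '[-.0002,0,.011]'
```

```text
clock: 15.4
position: [0.5402, -0.2702, 0.128]
tool_rot: [150.2, 0.1, 85.7]
force: [0.2, -0.2, -3.1]
finger_gap: 0.021
grip_force: 69.6
dp [0.     0.0003 0.0193] rot [-0.0032  0.0006  0.0009] clk 15.4
tcp in box [-0.0005 -0.      0.0303] F box [-1.4 -0.1 -2.8] gap 0.0209716731544585 grip 69.60225105285645
```

```bash
python3 -m jog '[{"gripper":0,"dp":[0,0.0003,0.002],"rot":[0,0,0]},{"gripper":0,"dp":[0,0.0003,0.004],"rot":[0,0,0]},{"gripper":0,"dp":[0,0.0003,0.006],"rot":[0,0,0]},{"gripper":0,"dp":[0,0.0003,0.008],"rot":[0,0,0]},{"gripper":0,"dp":[0,0.0003,0.01],"rot":[0,0,0]},{"gripper":0,"dp":[0,0.0003,0.012],"rot":[0,0,0]},{"gripper":0,"dp":[0,0.0003,0.014],"rot":[0,0,0]},{"gripper":0,"dp":[0,0.0003,0.016],"rot":[0,0,0]},{"gripper":0,"dp":[0,0.0003,0.017],"rot":[0,0,0]},{"gripper":0,"dp":[0,0.0003,0.017],"rot":[0,0,0]}]'
python3 t.py '[-.0002,0,.011]'
```

```text
clock: 16.65
position: [0.5488, -0.2708, 0.1132]
tool_rot: [150.2, 0.0, 85.7]
force: [0.1, -0.9, -3.7]
finger_gap: 0.0213
grip_force: 69.6
dp [-0.0001  0.0002  0.0021] rot [-0.0036  0.0003  0.0007] clk 16.65
tcp in box [-0.0004  0.0001  0.0131] F box [-1.7 -0.9 -3.3] gap 0.02127259646594426 grip 69.60183620452881
```

```bash
python3 -m jog '[{"gripper":0,"dp":[0,0,0.0005],"rot":[0,0,0]},{"gripper":0,"dp":[0,0,0.001],"rot":[0,0,0]},{"gripper":0,"dp":[0,0,0.0015],"rot":[0,0,0]},{"gripper":0,"dp":[0,0,0.002],"rot":[0,0,0]},{"gripper":0,"dp":[0,0,0.0025],"rot":[0,0,0]},{"gripper":0,"dp":[0,0,0.003],"rot":[0,0,0]},{"gripper":0,"dp":[0,0,0.0035],"rot":[0,0,0]},{"gripper":0,"dp":[0,0,0.004],"rot":[0,0,0]},{"gripper":0,"dp":[0,0,0.004],"rot":[0,0,0]},{"gripper":0,"dp":[0,0,0.004],"rot":[0,0,0]}]'
python3 t.py '[-.0002,0,.011]'
```

```text
clock: 17.9
position: [0.5502, -0.271, 0.111]
tool_rot: [150.2, 0.0, 85.8]
force: [-20.8, 4.6, 16.0]
finger_gap: 0.0208
grip_force: 73.4
dp [-0.      0.0001 -0.0004] rot [-0.004  -0.0002  0.0018] clk 17.9
tcp in box [-0.0003  0.      0.0106] F box [-10.2   3.   24.4] gap 0.02080945417673335 grip 73.37166666984558
```

Contact at the seated depth (TCP box z 10.6 mm, 24 N). Easing off, releasing and retreating.

```bash
python3 -m jog '[{"gripper":0,"dp":[0,0,-0.001],"rot":[0,0,0]},{"gripper":0,"dp":[0,0,-0.0012],"rot":[0,0,0]},{"gripper":0.5,"dp":[0,0,-0.0012],"rot":[0,0,0]},{"gripper":1,"dp":[0,0,-0.0012],"rot":[0,0,0]},{"gripper":1,"dp":[0,0,-0.0012],"rot":[0,0,0]},{"gripper":1,"dp":[0,0,-0.0012],"rot":[0,0,0]},{"gripper":1,"dp":[0,0,-0.02],"rot":[0,0,0]},{"gripper":1,"dp":[0,0,-0.05],"rot":[0,0,0]},{"gripper":1,"dp":[0,0,-0.09],"rot":[0,0,0]},{"gripper":1,"dp":[0,0,-0.13],"rot":[0,0,0]}]'
python3 -m jog '[{"gripper":1,"dp":[0.05,0,-0.02],"rot":[0,0,0]},{"gripper":1,"dp":[0.1,0,-0.03],"rot":[0,0,0]},{"gripper":1,"dp":[0.15,0,-0.03],"rot":[0,0,0]},{"gripper":1,"dp":[0.2,0,-0.03],"rot":[0,0,0]},{"gripper":1,"dp":[0.22,0,-0.03],"rot":[0,0,0]},{"gripper":1,"dp":[0.22,0,-0.03],"rot":[0,0,0]},{"gripper":1,"dp":[0.22,0,-0.03],"rot":[0,0,0]},{"gripper":1,"dp":[0.22,0,-0.03],"rot":[0,0,0]},{"gripper":1,"dp":[0.22,0,-0.03],"rot":[0,0,0]},{"gripper":1,"dp":[0.22,0,-0.03],"rot":[0,0,0]}]'
python3 - <<'E'
from h import *
c0=np.array([.5557,-.2714,.102]); B=boxR(-4.3).as_matrix(); o=[]
for n,dz in(('side',0),('top',-.0022)):
    im,d=r.read_camera(n)
    p=proj(n,[.55,-.27,.1])[0]; x,y=int(p[0]),int(p[1]); I=im[max(0,y-70):y+70,max(0,x-70):x+70,::-1]
    o.append(cv2.resize(I,(400,400),interpolation=cv2.INTER_CUBIC))
    q=(cloud(n,d).reshape(-1,3)+[0,0,dz]-c0)@B; i=im.reshape(-1,3).astype(int)
    m=(i.min(1)>90)&(i.max(1)-i.min(1)<45)&(abs(q[:,2]-.005)<.006)&(abs(q[:,0])<.08)&(abs(q[:,1])<.12); p=q[m]
    co=np.linalg.lstsq(np.c_[p[:,:2],np.ones(len(p))],p[:,2],rcond=None)[0]
    print(n,np.median(p[:,2]),np.degrees(co[:2]),cv2.minAreaRect(p[:,:2].astype(np.float32)))
cv2.imwrite('pics/fin.png',np.hstack(o))
E
```

```text
clock: 19.15
position: [0.4857, -0.2658, 0.2234]
tool_rot: [150.2, 0.0, 85.7]
force: [0.6, -0.8, 0.3]
finger_gap: 0.0857
grip_force: 0.0
clock: 20.4
position: [0.4879, -0.0461, 0.2483]
tool_rot: [150.2, 0.0, 85.7]
force: [-0.7, 0.2, -0.3]
finger_gap: 0.0853
grip_force: 0.0
side 0.005207500231602124 [0.03502937 0.04122367] ((-0.0024430453777313232, -0.0005973130464553833), (0.20183594524860382, 0.13044236600399017), 89.95319366455078)
top 0.004055189413283995 [-0.11654282  0.17007135] ((-0.0018556416034698486, 0.001301407814025879), (0.20136341452598572, 0.132261261343956), 89.99757385253906)
```

View pics/fin.png

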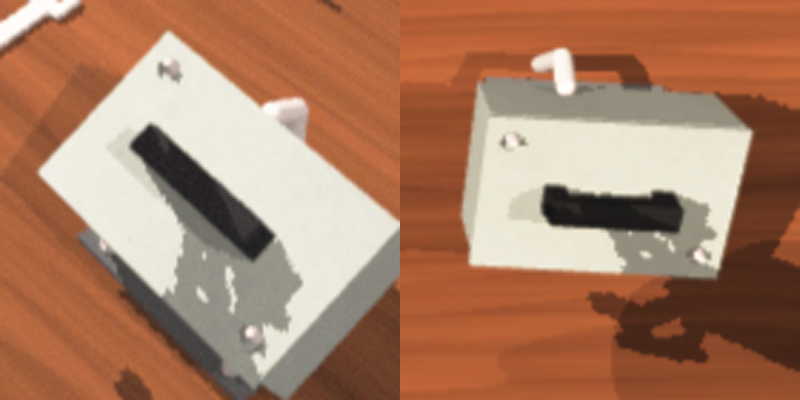

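The plate lies flat with its top face at 4–5 mm over the rim and tilt under 0.2°. It slid ~2 mm down the slope within the pin clearance, and both pins show through the holes, at (170,70) and (252,333) in the left half and (512,142) and (702,254) in the right half. Handing in.

```bash
python3 -c "
from rig import r
print(r.job_done())"
```

```text
the job is handed in; nothing more can be done
None
```

The switch is thrown fully over to the robot's right, the cover is seated flat on the box with both pins through its holes, and I handed the job in at about 20.5 s without knowingly touching the wrench, tin or brush pot.

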